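Feed one chair glide and slide it on to the pad

ROBOT

A 7-joint arm with a two-finger parallel gripper is mounted at the origin on the work surface. World frame = base frame: x ahead of the robot, y to its left, z up, the work surface at z = 0. Lengths are in mm, angles in rad, forces in N, time in s.
With the tool pointing down it reaches from about 400 to 875 mm from the base axis. Payload 4.4 kg.
Tool frame: the origin (TCP) lies on the mounting face of the last link; the fingertips stand 173 mm ahead of it and the grasp point (between the pads) lies 155 mm ahead of it; z points along the fingers, y is the line along which they close (so a half turn about z gives the same grasp; the last joint's range is limited). The gripper opens to 85 mm and grips with 20 to 120 N. Pads are 22 mm wide; open, the fingers measure 114 mm over their backs; the gripper's body (76 mm by 85 mm) begins 54 mm behind the grasp point. The pads swing forward as they close: fully open they stand 13 mm farther back than shut.
Start: joints at [-0.066, 0.628, 0.038, 1.517, -0.027, 0.996, -0.02], TCP at [650.012, 0.021, 404.713] pointing down, gripper open.
Joint ranges: [-3.06, 3.06], [-0.37, 2.12], [-1.25, 1.32], [0.18, 2.47], [-1.1, 4.24], [0.23, 1.98], [-2.94, 2.94]. Speed limits (rad/s): [2.57, 2.57, 3.14, 3.14, 3.14, 3.14, 3.14].

INTERFACE

Orientations are given as a 3x3 rotation matrix whose columns are the frame's x, y, z axes.
In Python, from bench import bot gives the robot as it stands.
- The arm moves only by the tool arm_command, never from a script. Its argument "rows" is a list of rows, each a list of 3 entries, a list of its own where there are three numbers: the finger opening in m, from 0 to 0.0854, then the shift along the tool's x, y, z in m, then the turn, a rotation vector about the tool's x, y, z in rad. A call has exactly 5 rows; each row is the pose to reach, as a shift and turn from the pose commanded when the call began, along the tool's axes at that moment; what a row does not reach only later rows make up. A row lasts 1/8 s, in which the tool goes at most 62.5 mm and 10.7 degrees, less where a joint would pass 70% of its speed; a pose out of reach is approached as far as the arm can. A call with a gripper value outside its range is refused whole. The fingers move at their own pace and stop on an object; "force" is the grip in N (left out, the last holds). Time passes only in rows, so rows that repeat a pose let the fingers close, or fill a call up. It gives the time, the measured TCP pose, the force, the opening and the grip force at its end, in the units of the state.
- bot.state(): the state, without advancing time (a new reading comes with each control period).
- bot.get_image(name): name is "scene" or "side" or "wrist"; returns a dict with "img" (400x640x3 uint8, red, green, blue), "range_z" (400x640 float32, mm along the optical axis (not along the pixel's ray), 0 where there is no reading), "fov_y" (degrees; the focal length in pixels is half the picture's height over the tangent of half this angle, whatever the lens; pixels are square), "cx", "cy" (the principal point, pixels), "xyz" and "orientation" of the camera in the world. Camera axes: x right, y down, z forward; pixel columns grow to the right and rows downward; lengths in mm; the calibration is good to about 2 mm. A picture is of the moment at which its call begins.
- bot.close_job(): hands the job in; it is judged then, once.
The state is a dict: "time": time; "joint_pos": joint angles; "qd": joint speeds; "joint_efforts": joint torques, N m; "ee_pos": TCP position; "ee_rot": TCP orientation; "ft_force": force on the tool from outside, world axes, zero at the start; "moment": the same for the moment, N m; "opening": opening from 0.0 (shut) to 1.0 (fully open); "grasp_force": force on a finger pad.
Only numpy, scipy, OpenCV 4.12 (cv2) and the standard library are available. Lean on these libraries where they do the work, as an engineer would, in place of code of your own. Each camera call takes 0.05 s, during which the arm holds its last target. There are 200 camera calls.

TASK

Press the plunger of the glide feeder fully down once and let it rise again, so that a single dark wooden glide comes out at the front. Then push that glide over the table with the fingertips, without picking it up, until it lies wholly on the round cork pad, and move clear. Feed no second glide and leave everything else where it is.

Things in the scene. Friction and masses are not known exactly. Their poses are not given: they have to be found in the camera images.
- feeder: glide feeder, bolted down; sizes in mm. Origin on the table under the middle of its magazine (clear box 53 x 53, 50 tall, steel cap); +x to its back, y sideways, z up. Glides come out towards its own -x, roughly towards the robot. Behind the magazine a grey housing, 56 wide, 46 tall, reaches to 102 behind the origin
- feeder_slot (a point): middle, at table height, of the slot (15 mm high, 43 wide) in the front wall of the magazine, 25 mm in front of the feeder's origin. A hidden steel tongue, geared to the plunger and moving 2.5 times as far, pushes the lowest glide out here on to the table
- plunger (a joint): press travel of the plunger in m: 0 up, 0.030 fully down, straight down. Sprung: about 2.4 N to start, 4 N at the bottom, then a hard stop; rises by itself when let go. At the bottom the ejected glide's centre is about 74 mm in front of the feeder's origin. When it rises, the next glide drops, ready to be fed
- plunger_top (a point): centre of the top face of the plunger's round black head, 40 mm diameter, 12 mm thick; 92 mm above the table when up, 62 mm when down; 64 mm behind the feeder's origin. The head stands clear above the housing
- glide1_center (a point): centre of the lowest glide in the magazine, the one to be fed: a dark wooden chair glide, plain flat disc, 40 mm diameter, 12 mm thick, about 25 g, starting on the table inside the magazine (centre 6 mm above the table); slides flat on the table
- glide2_center (a point): centre of the second glide, the same kind of disc, lying on the first in the magazine; it must stay in the magazine (a third one lies on it)
- round_pad: round cork pad, 110 mm diameter, only 0.5 mm thick and no obstacle, lying flat on the table to the left or right front of the feeder, fixed. Origin at its centre, on the table
- square_mat: square cork mat, 100 x 100 mm, on the other side, with a closed metal tin (62 mm diameter, 36 mm tall) fixed at its middle; not the target. Origin at its centre
- spool: bystander (sizes in mm): small bare wooden thread spool standing upright, 36 wide, 38 tall, on the robot's side of the work. Origin under or near its middle
- glue: bystander (sizes in mm): white glue bottle, 48 diameter, 110 tall, beyond the work, beside the back half of the feeder. Origin under or near its middle
- tape: bystander (sizes in mm): roll of paper tape lying flat, 90 outside diameter, 24 tall, beyond the work, beside the back half of the feeder. Origin under or near its middle
- hammer: bystander (sizes in mm): upholsterer's hammer lying at the far right. Origin under or near its middle
- driver: bystander (sizes in mm): screwdriver lying at the far left. Origin under or near its middle
- blade_case: bystander (sizes in mm): flat grey plastic case, 50 x 90 x 18, near left. Origin under or near its middle
- tack_cup: bystander (sizes in mm): small white ceramic cup, 60 diameter, 60 tall, far right. Origin under or near its middle
- glide1: the same first glide as glide1_center; origin at the centre of its underside
There are look-alikes about, which are no part of the job. Several things look just like the feeder: the one meant starts farthest from the robot's base.

How it is judged:
By the outcome, as a careful person would: the job done as asked, in the order asked, and still so for the second after the job is handed in, with the robot touching nothing.
It also fails if it takes over 48 s, if anything falls off the work surface, if the arm or the gripper's body presses on something with over 40 N, if the wrist force passes 120 N, or if a joint passes its speed limit or range.

## Working session

There is one attempt and no reset: what is moved stays moved. The work goes in short steps, Python scripts to look and compute and a tool call to move; the robot and the scene stay as the last step left them, time stands still between calls to the robot, and variables do not carry over. Pictures are saved under pics/ and viewed, at most 10 in all, crops included, and the job is handed in when it is done.

Besides the shell and the picture viewer there is one more tool, called after "Call:" by a JSON object that holds its "name" and its "arguments", one argument or row to a line. arm_command: Moves the arm, as the interface text tells. Its arguments: {"type":"object","properties":{"rows":{"type":"array","items":{"type":"array"}},"force":{"type":"number"}},"required":["rows"]}

```bash
mkdir -p pics
cat > h.py <<'E'
import numpy as np, cv2
from bench import bot
def look(n):
    d=bot.get_image(n); d['f']=200/np.tan(np.radians(d['fov_y'])/2); d['R']=np.array(d['orientation']).reshape(3,3); d['t']=np.array(d['xyz']); return d
def cloud(d):
    z=d['range_z']; v,u=np.mgrid[:400,:640]
    c=np.stack([(u-d['cx'])/d['f']*z,(v-d['cy'])/d['f']*z,z],-1)
    return c@d['R'].T+d['t']
def ray(d,u,v,h):
    r=d['R']@np.array([(u-d['cx'])/d['f'],(v-d['cy'])/d['f'],1]); return d['t']+r*(h-d['t'][2])/r[2]
def save(d,n): cv2.imwrite('pics/'+n,d['img'][...,::-1])
E
python3 - <<'E'
from h import *
ims=[]
for n in("scene","side"):
    d=look(n); save(d,n+'0.png'); print(n,d['t'],d['R'].round(2).tolist(),d['f'])
    np.savez('/tmp/'+n,**{k:d[k] for k in('img','range_z','f','R','t','cx','cy')})
s=bot.state(); print(s['ee_rot'],s['ft_force'])
E
```

```text
scene [ 988.81167148 -597.3308566   837.87741084] [[0.76, 0.45, -0.47], [0.66, -0.52, 0.55], [0.0, -0.72, -0.69]] 443.07705828174164
side [-158.00192905 -892.59983171 1056.82406845] [[0.8, -0.41, 0.43], [-0.6, -0.53, 0.6], [-0.02, -0.74, -0.67]] 513.3905452176596
[[ 3.04647810e-06  9.99998637e-01 -1.65131108e-03]
 [ 1.00000000e+00 -3.09563074e-06 -2.97632740e-05]
 [-2.97683453e-05 -1.65131099e-03 -9.99998636e-01]] [ 0.23746055 -0.3683342  -0.23030418]
```

View pics/scene0.png

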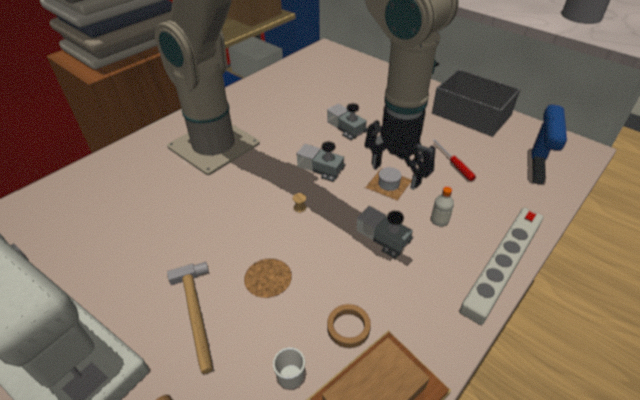

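View pics/side0.png

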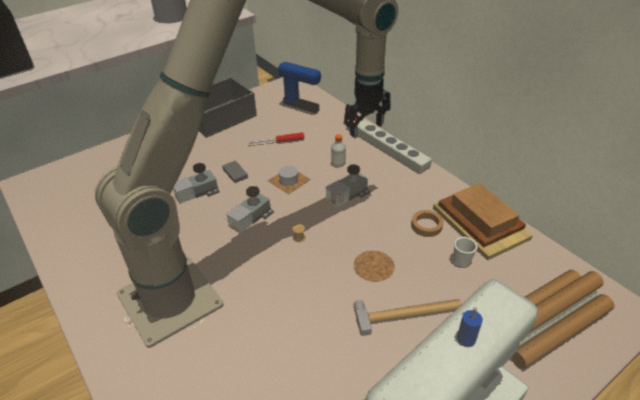

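The scene view shows three feeders, with plungers at (395,217), (328,147) and (352,107). The first is farthest from the base. The pad is at (268,277) in scene and (374,265) in side, and the spool at (300,201) in scene. Next I measure them.

Run:
```python
from h import *
ds={n:dict(np.load(f'/tmp/{n}.npz')) for n in("scene","side")}
for n,px in(("scene",[(395,217),(328,147),(352,107)]),("side",[(353,170),(252,191),(199,168)])):
    d=ds[n]
    for p in px: print(n,'top',p,ray(d,*p,92).round())
for n,pad,sp,pl in(("scene",(268,277),(300,201),(395,217)),("side",(374,265),(298,232),(353,170))):
    d=ds[n]; P=cloud(d); hsv=cv2.cvtColor(d['img'],cv2.COLOR_RGB2HSV)
    m=(hsv[...,1]>85)&(d['range_z']>0); m=m.astype(np.uint8)
    k,l,st,c=cv2.connectedComponentsWithStats(m)
    i=l[pad[1],pad[0]]; print(n,'pad',st[i],c[i],ray(d,*c[i],0))
    print('spool',ray(d,*sp,19))
    # black head
    dark=(d['img'].max(-1)<45).astype(np.uint8); k,l,st,c=cv2.connectedComponentsWithStats(dark)
    for i in range(1,k):
        if st[i,4]>20 and np.hypot(*(c[i]-pl))<50: print('dark',st[i],c[i].round(1),ray(d,*c[i],89).round())
    # feeder points by height above table
    c0=ray(d,*pl,92)
    sel=(np.hypot(P[...,0]-c0[0],P[...,1]-c0[1])<140)&(d['range_z']>0)
    for a,b in((40,48),(48,54),(84,97)):
        q=P[sel&(P[...,2]>a)&(P[...,2]<b)]
        if len(q)>5:
            r=cv2.minAreaRect(q[:,:2].astype(np.float32)); print(a,b,len(q),np.round(q.mean(0)),r)
```

```text
scene top (395, 217) [642.  38.  92.]
scene top (328, 147) [351. 136.  92.]
scene top (352, 107) [275. 337.  92.]
side top (353, 170) [634.  32.  92.]
side top (252, 191) [343. 137.  92.]
side top (199, 168) [271. 330.  92.]
scene pad [ 244  259   48   39 1451] [267.47346657 277.773949  ] [ 4.88549814e+02 -2.33230922e+02 -1.13686838e-13]
spool [385.43110328 -15.8429948   19.        ]
dark [387 212  16  13 157] [394.8 217.8] [642.  38.  89.]
dark [386 247   9   8  24] [389.8 250.7] [690. -50.  89.]
40 48 418 [640.  40.  46.] ((624.258544921875, 88.56681823730469), (173.48277282714844, 131.4180908203125), 79.9979019165039)
48 54 523 [603.  44.  51.] ((622.3723754882812, 92.26265716552734), (178.04551696777344, 135.1783905029297), 79.47821044921875)
84 97 201 [642.  42.  92.] ((655.2748413085938, 98.40055847167969), (154.90982055664062, 39.27533721923828), 75.38079071044922)
side pad [354 251  41  31 990] [373.62222222 265.66868687] [ 489.74761745 -233.98751737    0.        ]
spool [391.39727914 -19.93645343  19.        ]
40 48 276 [626.  40.  45.] ((622.7608032226562, 86.86405944824219), (172.01202392578125, 131.6326446533203), 81.57760620117188)
48 54 221 [594.  40.  50.] ((622.772216796875, 85.6539077758789), (177.0886993408203, 125.48715209960938), 77.75051879882812)
84 97 104 [640.  38.  91.] ((639.3751220703125, 40.180885314941406), (38.54452896118164, 39.47055435180664), 13.042202949523926)
```

Run:
```python
import cv2
a=cv2.imread('pics/scene0.png')[170:270,320:450]; b=cv2.imread('pics/side0.png')[145:225,300:404]
a=cv2.resize(a,(520,400),interpolation=cv2.INTER_CUBIC)[:300];b=cv2.resize(b,(390,300),interpolation=cv2.INTER_CUBIC)
a=cv2.resize(cv2.imread('pics/scene0.png')[180:270,340:440],(400,360),interpolation=cv2.INTER_CUBIC);b=cv2.resize(cv2.imread('pics/side0.png')[140:230,300:400],(400,360),interpolation=cv2.INTER_CUBIC)
cv2.imwrite('pics/c1.png',cv2.hconcat([a,b]))
```

```text
(no output)
```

View pics/c1.png

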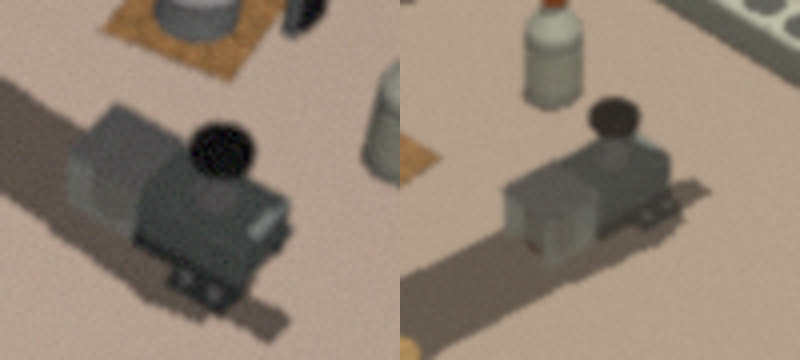

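Run:
```python
from h import *
ds={n:dict(np.load(f'/tmp/{n}.npz')) for n in("scene","side")}
Q=[]
for n,tin in(("scene",(390,174)),("side",(289,172))):
    d=ds[n]; P=cloud(d); print('tin',ray(d,*tin,36).round())
    near=(abs(P[...,0]-610)<110)&(abs(P[...,1]-40)<65)&(d['range_z']>0)
    m=near&(P[...,2]>42)&(P[...,2]<56)
    k,l,st,c=cv2.connectedComponentsWithStats(m.astype(np.uint8)); i=1+st[1:,4].argmax()
    q=P[l==i]; Q.append(q); print(n,st[i],cv2.minAreaRect(q[:,:2].astype(np.float32)),q.min(0).round(),q.max(0).round())
    r=cv2.fitLine(q[:,:2].astype(np.float32),cv2.DIST_L2,0,.01,.01).ravel(); print(r)
q=np.vstack(Q)[:,:2].astype(np.float32); print(cv2.minAreaRect(q), cv2.boxPoints(cv2.minAreaRect(q)).round())
mag=np.vstack(Q); mag=mag[mag[:,2]>49][:,:2].astype(np.float32); print('cap',cv2.minAreaRect(mag))
```

```text
tin [512. 212.  36.]
scene [357 205  56  39 885] ((613.8460693359375, 41.52818298339844), (128.66949462890625, 58.33012008666992), 1.9924283027648926) [549.  13.  42.] [679.  72.  56.]
[9.9953538e-01 3.0479634e-02 6.1515594e+02 3.6934578e+01]
tin [514. 204.  36.]
side [326 173  42  24 461] ((615.3026733398438, 39.1291618347168), (131.2412872314453, 59.836647033691406), 1.2051444053649902) [550.   9.  42.] [681.  69.  56.]
[ 9.9954426e-01 -3.0187979e-02  6.0852289e+02  3.5760723e+01]
((615.1589965820312, 40.165672302246094), (131.50680541992188, 61.94855499267578), 1.312599539756775) [[549.  70.]
 [550.   8.]
 [682.  11.]
 [680.  73.]]
cap ((612.6519775390625, 37.52765655517578), (58.3284797668457, 128.413818359375), 89.29931640625)
```

Call:
{"name": "arm_command", "arguments": {
  "rows": [
    [0, [0.01, -0.003, 0.025], [0, 0, 0]],
    [0, [0.02, -0.005, 0.055], [0, 0, 0]],
    [0, [0.03, -0.008, 0.085], [0, 0, 0]],
    [0, [0.039, -0.01, 0.11], [0, 0, 0]],
    [0, [0.039, -0.01, 0.115], [0, 0, 0]]
  ],
  "force": 20
}}

```text
time: 0.72
ee_pos: [639.0, 40.0, 287.6]
ee_rot: [[-0.002, 1.0, -0.005], [1.0, 0.002, 0.0], [0.0, -0.005, -1.0]]
ft_force: [0.3, -0.2, 0.3]
opening: -0.003
grasp_force: 0.0
```

Run:
```python
from h import *
s=bot.state(); print(s['time'],s['ee_pos'],s['opening'],s['ft_force'])
d=look('wrist'); save(d,'w1.png'); print(d['t'],d['R'].round(2))
P=cloud(d)
m=(P[...,2]>84)&(P[...,2]<97)&(d['range_z']>0)&(abs(P[...,0]-640)<40)&(abs(P[...,1]-40)<40); q=P[m]; print(len(q)); 
if len(q)>5: print(cv2.minEnclosingCircle(q[:,:2].astype(np.float32)),q.mean(0))
```

```text
0.725 [638.98006687  39.9973493  287.58670601] -0.002574665682617421 [ 0.25332356 -0.22745923  0.2734882 ]
[640.28006659 110.50335442 256.29638528] [[ 1.    0.   -0.  ]
 [ 0.   -0.96 -0.28]
 [-0.    0.28 -0.96]]
3162
((642.6305541992188, 42.76017379760742), 19.853527069091797) [643.19272525  48.76279076  91.02219253]
```

View pics/w1.png

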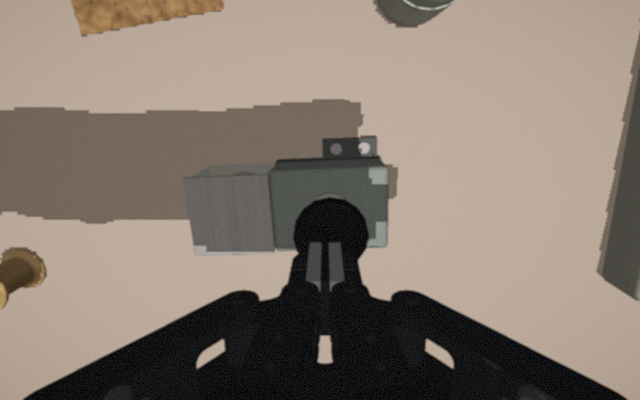

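The wrist view shows the shut fingertips over the black head, whose centre is at about (331,232), 2–3 mm off. I shift slightly and press.

Call:
{"name": "arm_command", "arguments": {
  "rows": [
    [0, [0.001, 0.003, 0.012], [0, 0, 0]],
    [0, [0.001, 0.003, 0.022], [0, 0, 0]],
    [0, [0.001, 0.003, 0.03], [0, 0, 0]],
    [0, [0.001, 0.003, 0.038], [0, 0, 0]],
    [0, [0.001, 0.003, 0.046], [0, 0, 0]]
  ]
}}

```text
time: 1.4
ee_pos: [643.3, 39.6, 244.2]
ee_rot: [[0.001, 1.0, 0.001], [1.0, -0.001, -0.0], [-0.0, 0.001, -1.0]]
ft_force: [-0.5, -0.5, 4.9]
opening: 0.005
grasp_force: 2.6
```

Call:
{"name": "arm_command", "arguments": {
  "rows": [
    [0, [0, 0, 0.004], [0, 0, 0]],
    [0, [0, 0, 0.006], [0, 0, 0]],
    [0, [0, 0, 0.007], [0, 0, 0]],
    [0, [0, 0, 0.008], [0, 0, 0]],
    [0, [0, 0, 0.008], [0, 0, 0]]
  ]
}}

```text
time: 2.02
ee_pos: [643.3, 39.7, 235.9]
ee_rot: [[0.0, 1.0, 0.001], [1.0, -0.0, -0.0], [-0.0, 0.001, -1.0]]
ft_force: [0.9, -1.8, 3.8]
opening: 0.003
grasp_force: 2.2
```

Call:
{"name": "arm_command", "arguments": {
  "rows": [
    [0, [0, 0, 0.001], [0, 0, 0]],
    [0, [0, 0, 0.002], [0, 0, 0]],
    [0, [0, 0, 0.002], [0, 0, 0]],
    [0, [0, 0, 0.003], [0, 0, 0]],
    [0, [0, 0, 0.003], [0, 0, 0]]
  ]
}}

```text
time: 2.65
ee_pos: [643.3, 39.7, 235.3]
ee_rot: [[0.0, 1.0, 0.002], [1.0, -0.0, -0.0], [-0.0, 0.002, -1.0]]
ft_force: [-3.6, -1.7, 19.3]
opening: -0.001
grasp_force: 10.3
```

Hard stop reached at 19 N. Now rise.

Call:
{"name": "arm_command", "arguments": {
  "rows": [
    [0, [0, 0, -0.012], [0, 0, 0]],
    [0, [0, 0, -0.028], [0, 0, 0]],
    [0, [0, 0, -0.048], [0, 0, 0]],
    [0, [0.01, -0.02, -0.08], [0, 0, 0]],
    [0, [0.025, -0.055, -0.1], [0, 0, 0]]
  ]
}}

```text
time: 3.28
ee_pos: [588.3, 65.1, 334.7]
ee_rot: [[0.001, 1.0, 0.003], [1.0, -0.001, 0.001], [0.001, 0.003, -1.0]]
ft_force: [0.0, 0.1, 0.0]
opening: 0.002
grasp_force: 0.0
```

Call:
{"name": "arm_command", "arguments": {
  "rows": [
    [0.025, [0.01, -0.03, 0], [0, 0, 0]],
    [0.025, [0.03, -0.06, 0], [0, 0, 0]],
    [0.025, [0.045, -0.08, 0], [0, 0, 0]],
    [0.025, [0.045, -0.08, 0], [0, 0, 0]],
    [0.025, [0.045, -0.08, 0], [0, 0, 0]]
  ]
}}

```text
time: 3.9
ee_pos: [508.8, 109.7, 333.3]
ee_rot: [[0.0, 1.0, 0.002], [1.0, -0.0, -0.0], [-0.0, 0.002, -1.0]]
ft_force: [0.7, 0.6, 0.1]
opening: 0.295
grasp_force: 0.0
```

Run:
```python
from h import *
s=bot.state(); print(s['time'],s['ee_pos'],s['opening'],s['ft_force'])
d=look('wrist'); save(d,'w2.png'); P=cloud(d)
hsv=cv2.cvtColor(d['img'],cv2.COLOR_RGB2HSV)
m=(P[...,2]>8)&(P[...,2]<17)&(d['range_z']>0)&(abs(P[...,0]-500)<45)&(abs(P[...,1]-40)<45); q=P[m]; print(len(q))
if len(q)>5: print(cv2.minEnclosingCircle(q[:,:2].astype(np.float32)),np.median(q,0),d['img'][m].mean(0))
d=look('scene'); P=cloud(d)
m=(P[...,2]>84)&(P[...,2]<97)&(abs(P[...,0]-640)<30)&(abs(P[...,1]-40)<30); print('head up pts',m.sum(), P[m].mean(0))
cv2.imwrite('pics/both.png',cv2.vconcat([cv2.resize(cv2.imread('pics/w2.png'),(480,300)),cv2.resize(d['img'][180:280,320:480,::-1],(480,300))]))
```

```text
3.9 [508.82276553 109.66181402 333.25650684] 0.29534912860875306 [0.71172053 0.60059416 0.14398153]
1316
((505.22833251953125, 36.777252197265625), 20.1259765625) [504.84366359  37.93243057  11.4069967 ] [103.55015198  64.38297872  41.68161094]
head up pts 199 [641.6290836   39.52988594  92.01448743]
```

View pics/both.png

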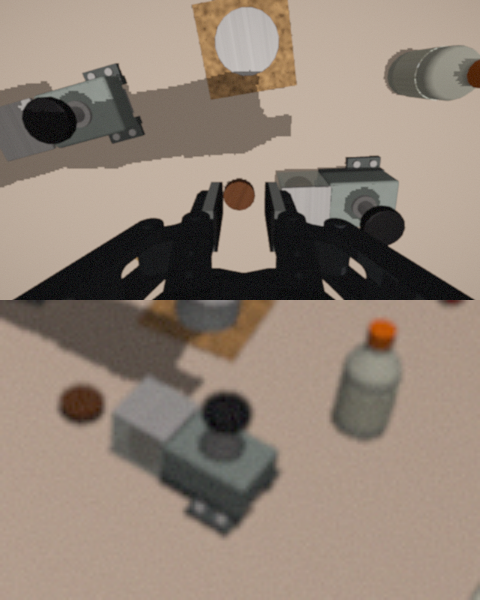

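The top half shows the glide at (238,194) lying free in front of the feeder. The bottom half shows the plunger head back up. I'll check the gripper's half width against its height before passing the magazine.

Run:
```python
from h import *
s=bot.state(); d=look('wrist'); P=cloud(d); ok=(d['range_z']>0)&(d['range_z']<260)
t=np.array(s['ee_pos']); q=P[ok]-t; q=q[(abs(q[:,0])<90)&(q[:,1]<60)&(q[:,2]<0)]
for a in range(-185,-20,15):
    k=q[(q[:,2]>=a)&(q[:,2]<a+15)]
    if len(k): print('above tip',round(a+173),len(k),'x',k[:,0].min().round(),k[:,0].max().round(),'y max',k[:,1].max().round())
```

```text
above tip -12 68 x -11.0 14.0 y max 11.0
above tip 3 1114 x -24.0 28.0 y max 12.0
above tip 18 1520 x -24.0 28.0 y max 12.0
above tip 33 3127 x -43.0 46.0 y max 15.0
above tip 48 11643 x -50.0 54.0 y max 16.0
above tip 63 14293 x -58.0 61.0 y max 19.0
above tip 78 13353 x -61.0 65.0 y max 21.0
above tip 93 165 x -18.0 22.0 y max 21.0
```

The knuckles would hit the magazine in this orientation. So I turn the tool about -87° with the closing axis along the push path, straddle the glide, and push with the flat trailing pad.

Call:
{"name": "arm_command", "arguments": {
  "rows": [
    [0.06, [-0.015, -0.001, 0], [0, 0, -0.18]],
    [0.06, [-0.03, -0.002, 0], [0, 0, -0.36]],
    [0.06, [-0.045, -0.003, 0], [0, 0, -0.54]],
    [0.06, [-0.06, -0.004, 0], [0, 0, -0.72]],
    [0.06, [-0.072, -0.004, 0], [0, 0, -0.9]]
  ]
}}

```text
time: 4.68
ee_pos: [504.4, 36.6, 332.6]
ee_rot: [[-0.786, 0.618, -0.0], [0.618, 0.786, -0.0], [-0.0, -0.0, -1.0]]
ft_force: [-0.4, -0.7, 0.4]
opening: 0.704
grasp_force: 0.0
```

Call:
{"name": "arm_command", "arguments": {
  "rows": [
    [0.06, [0, 0, 0.01], [0, 0, -0.17]],
    [0.06, [0, 0, 0.02], [0, 0, -0.34]],
    [0.06, [0, 0, 0.03], [0, 0, -0.5]],
    [0.06, [0, 0, 0.04], [0, 0, -0.61]],
    [0.06, [0, 0, 0.05], [0, 0, -0.61]]
  ]
}}

```text
time: 5.3
ee_pos: [504.4, 37.2, 282.1]
ee_rot: [[-0.998, 0.064, 0.0], [0.064, 0.998, 0.0], [-0.0, 0.0, -1.0]]
ft_force: [0.4, 0.7, -0.1]
opening: 0.703
grasp_force: 0.0
```

```bash
cat > m.py <<'E'
from h import *
s=bot.state(); t=np.array(s['ee_pos']); R=np.array(s['ee_rot']).reshape(3,3); print(s['time'],t.round(1),s['opening'],s['joint_pos'])
d=look('wrist'); P=cloud(d); L=(P-t)@R; ok=(d['range_z']>0)
m=ok&(abs(L[...,0])<22)&(abs(L[...,1])<65)&(L[...,2]>100)&(P[...,2]>25)&(L[...,2]<190); q=L[m]
for sg in(1,-1):
    k=q[q[:,1]*sg>0]; print('finger',sg,'tip z',np.percentile(k[:,2],99).round(1),'inner',np.percentile(abs(k[k[:,2]>140][:,1]),1).round(1))
hsv=cv2.cvtColor(d['img'],cv2.COLOR_RGB2HSV)
m=ok&(P[...,2]>8)&(P[...,2]<16)&(abs(L[...,1])<60)&(abs(L[...,0])<60)&(hsv[...,1]>110)
q=P[m]; c=cv2.minEnclosingCircle(q[:,:2].astype(np.float32)); print('glide',len(q),c,'tool',(np.array([*c[0],11])-t)@R)
E
python3 m.py; sed -i "s/^d=look('wrist')/&; save(d,'w%d.png'%int(s['time']*100))/" m.py
```

```text
5.3 [504.4  37.2 282.1] 0.7028142403667865 [ 0.11030461  0.63319248 -0.35451266  2.02100864  0.40078271  0.55388216
  0.98162724]
finger 1 tip z 163.9 inner 30.2
finger -1 tip z 163.8 inner 29.3
glide 2093 ((504.5007629394531, 36.43510055541992), 19.496631622314453) tool [-1.01964459e-01 -8.08936931e-01  2.71112374e+02]
```

Call:
{"name": "arm_command", "arguments": {
  "rows": [
    [0.06, [0, 0, 0.035], [0, 0, 0]],
    [0.06, [0, 0, 0.07], [0, 0, 0]],
    [0.06, [0, 0, 0.095], [0, 0, 0]],
    [0.06, [0, 0, 0.107], [0, 0, 0]],
    [0.06, [0, 0, 0.112], [0, 0, 0]]
  ]
}}

```text
time: 5.98
ee_pos: [504.2, 38.1, 170.4]
ee_rot: [[-0.998, 0.061, -0.0], [0.061, 0.998, -0.0], [0.0, -0.0, -1.0]]
ft_force: [0.1, 0.2, 0.4]
opening: 0.701
grasp_force: 0.0
```

Call:
{"name": "arm_command", "arguments": {
  "rows": [
    [0.06, [0, -0.005, 0], [0, 0, 0]],
    [0.06, [0, -0.011, 0], [0, 0, 0]],
    [0.06, [0, -0.018, 0], [0, 0, 0]],
    [0.06, [0, -0.026, 0], [0, 0, 0]],
    [0.06, [0, -0.034, 0], [0, 0, 0]]
  ]
}}

```text
time: 6.6
ee_pos: [502.0, 3.4, 170.9]
ee_rot: [[-0.998, 0.061, 0.0], [0.061, 0.998, 0.0], [-0.0, 0.0, -1.0]]
ft_force: [-0.8, -0.5, 0.1]
opening: 0.704
grasp_force: 0.2
```

```bash
python3 m.py; ls pics
```

```text
6.6 [502.    3.4 170.9] 0.7035869279882039 [ 0.07440671  0.82504304 -0.20540661  2.07374879  0.54421475  0.2935487
  0.91854338]
finger 1 tip z 144.4 inner 30.1
finger -1 tip z 144.3 inner 29.3
glide 6471 ((496.4951171875, 4.729520797729492), 41.75216293334961) tool [  5.58275307   1.02121548 159.88263543]
both.png
c1.png
scene0.png
side0.png
w1.png
w2.png
w660.png
```

Call:
{"name": "arm_command", "arguments": {
  "rows": [
    [0.06, [0, -0.01, 0], [0, 0, 0]],
    [0.06, [0, -0.02, 0], [0, 0, 0]],
    [0.06, [0, -0.032, 0], [0, 0, 0]],
    [0.06, [0, -0.043, 0], [0, 0, 0]],
    [0.06, [0, -0.05, 0], [0, 0, 0]]
  ]
}}

```text
time: 7.28
ee_pos: [498.8, -46.9, 170.7]
ee_rot: [[-0.998, 0.062, -0.0], [0.062, 0.998, -0.0], [0.0, -0.0, -1.0]]
ft_force: [0.6, -0.0, 0.2]
opening: 0.705
grasp_force: 0.1
```

```bash
python3 m.py; mv pics/w7*.png pics/p1.png
```

```text
7.275 [498.8 -46.9 170.7] 0.7047586054316487 [ 0.18260037  0.82601275 -0.21720059  2.07593957  0.57332043  0.29702832
  0.98987625]
finger 1 tip z 144.1 inner 30.2
finger -1 tip z 144.4 inner 29.3
glide 6528 ((493.7146301269531, -46.16686248779297), 42.43120574951172) tool [  5.0763415    0.50569791 159.66521137]
```

View pics/p1.png

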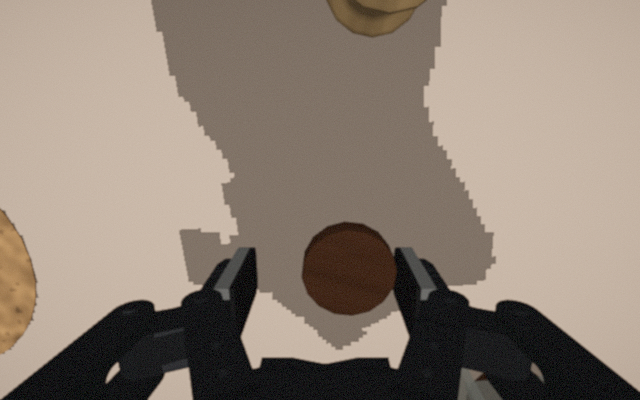

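The glide at (349,268) sits against the trailing pad, well centred on it. I keep pushing.

Call:
{"name": "arm_command", "arguments": {
  "rows": [
    [0.06, [0, -0.012, 0], [0, 0, 0]],
    [0.06, [0, -0.026, 0], [0, 0, 0]],
    [0.06, [0, -0.04, 0], [0, 0, 0]],
    [0.06, [0, -0.054, 0], [0, 0, 0]],
    [0.06, [0, -0.065, 0], [0, 0, 0]]
  ]
}}

```text
time: 7.95
ee_pos: [494.8, -112.0, 170.7]
ee_rot: [[-0.998, 0.062, -0.0], [0.062, 0.998, -0.0], [0.0, -0.0, -1.0]]
ft_force: [0.8, 1.5, -0.1]
opening: 0.706
grasp_force: 0.1
```

Call:
{"name": "arm_command", "arguments": {
  "rows": [
    [0.06, [0, -0.012, 0], [0, 0, 0]],
    [0.06, [0, -0.026, 0], [0, 0, 0]],
    [0.06, [0, -0.04, 0], [0, 0, 0]],
    [0.06, [0, -0.054, 0], [0, 0, 0]],
    [0.06, [0, -0.065, 0], [0, 0, 0]]
  ]
}}

```text
time: 8.57
ee_pos: [490.9, -176.7, 170.7]
ee_rot: [[-0.998, 0.061, 0.0], [0.061, 0.998, -0.0], [-0.0, -0.0, -1.0]]
ft_force: [0.9, -0.7, -0.5]
opening: 0.701
grasp_force: 0.1
```

```bash
python3 m.py; mv pics/w8*.png pics/p2.png
```

```text
8.575 [ 490.9 -176.7  170.7] 0.7005828677866892 [ 0.47682964  0.84379049 -0.28143699  2.01880117  0.62447697  0.36297869
  1.20346772]
finger 1 tip z 144.3 inner 30.1
finger -1 tip z 144.4 inner 29.3
glide 6574 ((485.858154296875, -176.66561889648438), 42.87142562866211) tool [  5.03865848  -0.28610379 159.70625325]
```

View pics/p2.png

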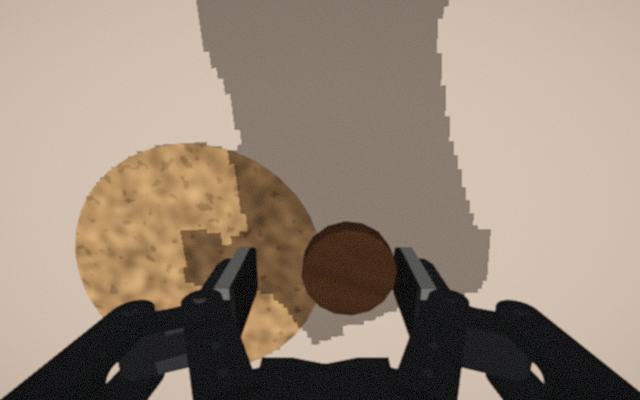

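The glide at (349,268) is at the pad's edge; the pad centre is near (197,250), about 67 mm further on. I finish the push, back off 9 mm, and lift.

Call:
{"name": "arm_command", "arguments": {
  "rows": [
    [0.06, [0, -0.014, 0], [0, 0, 0]],
    [0.06, [0, -0.03, 0], [0, 0, 0]],
    [0.06, [0, -0.046, 0], [0, 0, 0]],
    [0.06, [0, -0.059, 0], [0, 0, 0]],
    [0.06, [0, -0.067, 0], [0, 0, 0]]
  ]
}}

```text
time: 9.25
ee_pos: [486.7, -243.7, 170.7]
ee_rot: [[-0.998, 0.062, -0.0], [0.062, 0.998, -0.0], [0.0, -0.0, -1.0]]
ft_force: [-0.2, -0.1, 0.7]
opening: 0.705
grasp_force: 0.1
```

Call:
{"name": "arm_command", "arguments": {
  "rows": [
    [0.06, [0, 0, 0], [0, 0, 0]],
    [0.06, [0, 0.004, 0], [0, 0, 0]],
    [0.06, [0, 0.009, 0], [0, 0, 0]],
    [0.06, [0, 0.009, -0.01], [0, 0, 0]],
    [0.06, [0, 0.009, -0.03], [0, 0, 0]]
  ]
}}

```text
time: 9.88
ee_pos: [487.4, -232.8, 201.0]
ee_rot: [[-0.998, 0.06, -0.001], [0.06, 0.998, 0.0], [0.001, 0.0, -1.0]]
ft_force: [0.6, -0.3, 0.5]
opening: 0.706
grasp_force: 0.0
```

Call:
{"name": "arm_command", "arguments": {
  "rows": [
    [0.06, [0, 0, -0.03], [0, 0, 0]],
    [0.06, [0, 0, -0.06], [0, 0, 0]],
    [0.06, [0, 0, -0.09], [0, 0, 0]],
    [0.06, [0, 0, -0.12], [0, 0, 0]],
    [0.06, [0, 0, -0.13], [0, 0, 0]]
  ]
}}

```text
time: 10.5
ee_pos: [487.9, -233.3, 332.9]
ee_rot: [[-0.998, 0.06, 0.003], [0.06, 0.998, -0.002], [-0.003, -0.001, -1.0]]
ft_force: [-1.0, -0.1, -0.3]
opening: 0.702
grasp_force: 0.0
```

Run:
```python
from h import *
print(bot.state()['time'],bot.state()['ee_pos'])
d=look('wrist'); P=cloud(d); m=(P[...,2]>8)&(P[...,2]<16)&(abs(P[...,0]-489)<50)&(abs(P[...,1]+233)<50)&(d['range_z']>0)&(d['img'].max(-1)<130)&(d['img'].max(-1)>60); print(m.sum(),cv2.minEnclosingCircle(P[m][:,:2].astype(np.float32)))
e=look('scene')
cv2.imwrite('pics/end.png',cv2.vconcat([cv2.resize(d['img'][...,::-1],(480,300)),cv2.resize(e['img'][150:310,220:476,::-1],(480,300))]))
```

```text
10.5 [ 487.89474101 -233.34758487  332.85251517]
56 ((488.207275390625, -234.29173278808594), 19.782821655273438)
```

View pics/end.png

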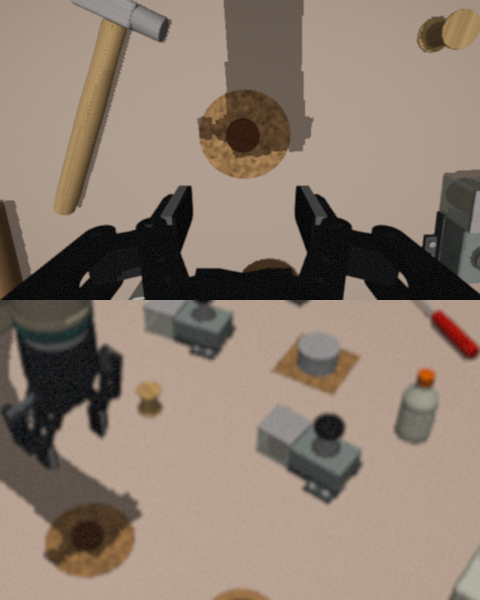

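The glide, at (243,135) in the wrist view, lies in the middle of the round pad. The spool is still upright, the plunger is up and no second glide has come out.

```bash
python3 -c "
from bench import bot
print(bot.close_job())"
```

```text
the job is handed in; nothing more can be done
None
```

The job is handed in: one glide was fed and pushed to the middle of the round cork pad (within about 2 mm of its centre), the plunger is back up, no second glide came out, and the arm is clear at about 10.5 s.

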